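# Gauge the drilled hole in a lock case

### The arm

A 6-joint arm with a two-finger parallel gripper is mounted at the origin on a cart in front of the work surface, level with it; the furniture and walls round the work are solid. World frame = base frame: x ahead of the robot, y to its left, z up, the work surface at z = 0. Lengths are in m, angles in rad, forces in N, time in s.
With the tool pointing down it reaches from about 0.275 to 0.875 m from the base axis. Payload 12.5 kg.
Tool frame: the origin (TCP) lies on the centre line of the jaws, within the pads' length; the fingertips stand r.finger_overhang ahead of it and the grasp point (between the pads) lies 3 mm ahead of it (r.finger_overhang is the distance from the TCP to the fingertips, in m); z points along the fingers, y is the line along which they close (so a half turn about z gives the same grasp; the last joint's range is limited). The gripper opens to 85 mm and grips with 20 to 120 N. Pads are 22 mm wide; open, the fingers measure 114 mm over their backs; the gripper's body (76 mm by 85 mm) begins 54 mm behind the grasp point. The pads swing forward as they close: fully open they stand 13 mm farther back than shut.
Start: joints at [-1.386, 0.351, 1.652, -0, 1.139, -0.085], TCP at [0.147, -0.53, 0.253] pointing down, gripper open.
Joint ranges: [-2.75, 2.75], [-0.79, 2.1], [0.01, 2.65], [-1.57, 4.71], [0.07, 3.14], [-2.87, 2.87]. Speed limits (rad/s): [2.22, 2.22, 2.79, 3.14, 3.14, 3.14].

### API

Orientations are given as a unit quaternion [x, y, z, w].
In Python, from cell import r, optics gives the robot as it stands. The module is installed in compiled form; this text tells all that it offers. Calls block until the motion is done:
- r.move_to(position, orientation): joint-space move of the TCP to a pose.
- r.move_linear(position, rot=None, vel=0.15): straight line of the TCP; rot=None keeps the orientation; vel is the mean speed in m/s.
- r.set_joints(angles): joint-space move.
- r.set_gripper(opening, squeeze=None): opening from 0.0 (shut) to 1.0 (fully open); squeeze is the grip in N (None keeps the last); returns when the fingers have stopped.
- r.sleep(seconds).
- r.inverse_kinematics(position, orientation): joint angles nearest the present ones, or None.
- optics.get_image(name): name is "scene" or "top"; returns a dict with "pixels" (400x640x3 uint8, red, green, blue), "depth" (400x640 float32, m along the optical axis (not along the pixel's ray), 0 where there is no reading), "fx", "fy", "cx", "cy" (pixels), "camera_from_world" (4x4, takes a point from world to camera coordinates). Camera axes: x right, y down, z forward; pixel columns grow to the right and rows downward; lengths in m; the calibration is good to about 2 mm. A picture is of the moment at which its call begins.
A pose or a line that the arm cannot do raises r.PlanningError and nothing moves.
- r.hand_in(): hands the job in; it is judged then, once.
Readings, each from a call of its own:
- r.current_t(): time.
- r.current_q(): joint angles.
- r.current_qvel(): joint speeds.
- r.current_effort(): joint torques, N m.
- r.current_tool_pos(): TCP position.
- r.current_ee_rot(): TCP orientation.
- r.current_contact_force(): force on the tool from outside, world axes, zero at the start.
- r.current_torque(): the same for the moment, N m.
- r.current_opening(): opening from 0.0 (shut) to 1.0 (fully open).
- r.current_finger_force(): force on a finger pad.
Only numpy, scipy, OpenCV 4.12 (cv2) and the standard library are available. Lean on these libraries where they do the work, as an engineer would, in place of code of your own. Each camera call takes 0.05 s, during which the arm holds its last target. There are 200 camera calls.

### The job

Measure how deep the attacker drilled into the lock case: push it round on the fixture's plate, without lifting it, until its sides are square to the jaws and its drilled edge faces the end stop, and slide it fully home between the jaws. Then swing the keeper bar shut behind it, press the depth rod down into the drilled hole until it bottoms and hold it there for about a second, and leave it down. Do not disturb the other things on the bench.

Things in the scene. Friction and masses are not known exactly. Their poses are not given: they have to be found in the camera images.
- fixture: Fixed aluminium plate 210 x 370 mm, top at z 10 mm, with two steel jaws. Origin on the bench under the centre of the seat; the plate spans x -105..105, y -105..265 mm. Jaws at its -x and +x sides: inner faces 105 mm apart, tops at z 35, from y -85 to 28 mm, then lead-ins widening to about 120 mm at y 48. The mouth faces +y, the end stop is at y -50 mm; the lock case slides in along -y.
- seat (a point): Centre of the seat, on the plate's top (z 10 mm): the lock case's origin belongs here. Axes as the fixture's. Beyond the end stop a column carries an arm (26 mm wide, z 60 to 82 mm) over the seat, reaching to y -9 mm; it guides the depth rod.
- lock_case: Loose square grey lock case, 100 x 100 x 40 mm, 0.45 to 0.75 kg, too wide to grip, flat on the plate before the mouth. Origin: centre of its underside. A blind hole, 24 mm wide, 26 deep, is drilled 22 mm from the centre towards its -y edge (the drilled edge); a brass disc is on the other half. Seated, its axes agree with the fixture's; starts turned anticlockwise (from above) by 23 to 55 deg.
- bore (a point): Centre of the mouth of the drilled hole, on the top face of the lock case.
- keeper_bar (a joint): Angle of the keeper bar (rad). 0 = shut: across the mouth, from the pivot along the fixture's -x, 2.5 mm behind a case that is home (one that sticks out blocks it). Grows as it opens, clockwise from above (1.57: along the fixture's +y; more: leaning out to +x); starts 1.55 to 1.8. Stays where left (friction 0.06 N m); stops at 0 and 2.0.
- bar_pivot (a point): On the vertical pivot axis of the keeper bar, at fixture x 75, y 58 mm, z 13 mm. The bar is steel, 11 mm thick, spans z 16 to 34 mm and reaches 105 mm from the pivot; push it on its flat side.
- bar_end (a point): Free end of the keeper bar, at its mid thickness and mid height, 105 mm from the pivot.
- depth_rod (a joint): How far the depth rod is pushed down (m), 0 to 0.042; 0 = fully up, tip at z 58 mm (8 mm over a seated case); starts 0 to 0.004. Slides stiffly (about 2 N), stays where left. About 0.034 when it bottoms in the drilled hole of a seated case; 0.008 if it only stands on the case's top.
- rod_top (a point): Centre of the top of the depth rod's round head (26 mm across, 10 mm thick), 70 mm above the rod's tip; 128 mm above the bench when fully up. The rod is 12 mm thick, vertical, at fixture x 0, y -22 mm. Press it down from above.
- powder_jar: White jar with black lid, 56 x 56 x 62 mm, bystander; origin centre of underside.
- stapler: Desk stapler, 33 x 137 x 50 mm, bystander; origin centre of underside.
- lifter_box: Small white carton, 45 x 100 x 22 mm, bystander; origin centre of underside.
There are look-alikes about, which are no part of the job. Leave any pink or turquoise look-alike of the lock_case alone.

How it is judged:
By the outcome, as a careful person would: the job done as asked, in the order asked, and still so for the second after the job is handed in, with the robot touching nothing.
It also fails if it takes over 72 s, if anything falls off the work surface, if the arm or the gripper's body presses on something with over 40 N, if the wrist force passes 120 N, or if a joint passes its speed limit or range.

## Working session

There is one attempt and no reset: what is moved stays moved. The work goes in short steps, each a Python script; the robot and the scene stay as the last script left them, time stands still between calls to the robot, and variables do not carry over. Pictures are saved under pics/ and viewed, at most 10 in all, crops included, and the job is handed in when it is done.

```bash
mkdir -p pics; ls
cat > h.py <<'E'
from cell import r, optics
import numpy as np, cv2
def shot(n):
    for _ in range(1): d=optics.get_image(n)
    return d
def save(d,f): cv2.imwrite('pics/'+f,cv2.cvtColor(d['pixels'],cv2.COLOR_RGB2BGR))
def ray(d,u,v,z):
    T=np.linalg.inv(d['camera_from_world']); c=T[:3,3]
    w=T[:3,:3]@np.array([(u-d['cx'])/d['fx'],(v-d['cy'])/d['fy'],1])
    return c+w*(z-c[2])/w[2]
def pt(d,u,v):
    z=float(d['depth'][int(v),int(u)]); T=np.linalg.inv(d['camera_from_world'])
    return T[:3,:3]@np.array([(u-d['cx'])/d['fx']*z,(v-d['cy'])/d['fy']*z,z])+T[:3,3]
def cloud(d):
    z=d['depth'];v,u=np.mgrid[:z.shape[0],:z.shape[1]]
    T=np.linalg.inv(d['camera_from_world'])
    P=np.stack([(u-d['cx'])/d['fx']*z,(v-d['cy'])/d['fy']*z,z],-1)
    return P@T[:3,:3].T+T[:3,3]
def proj(d,p):
    c=d['camera_from_world']@np.r_[p,1]; return c[0]/c[2]*d['fx']+d['cx'],c[1]/c[2]*d['fy']+d['cy']
E
python3 - <<'E'
from h import *
for n in('top','scene'):
    d=shot(n);save(d,n+'0.png');T=np.linalg.inv(d['camera_from_world']);print(n,T.round(3),d['fx'],d['cx'],(d['depth']>0).mean())
    np.savez(n+'0.npz',**d)
print(r.finger_overhang,r.current_t())
E
```

```text
pics
top [[-0.024 -0.997  0.079  0.51 ]
 [-1.     0.024  0.011 -0.017]
 [-0.013 -0.078 -0.997  1.585]
 [ 0.     0.     0.     1.   ]] 418.9941827476204 323.0346551387329 0.996171875
scene [[-0.733 -0.484  0.479 -0.088]
 [-0.68   0.509 -0.527  0.798]
 [ 0.011 -0.712 -0.702  1.172]
 [ 0.     0.     0.     1.   ]] 420.75750713952255 319.7902640484898 0.91065625
0.022 0.1
```

View pics/top0.png

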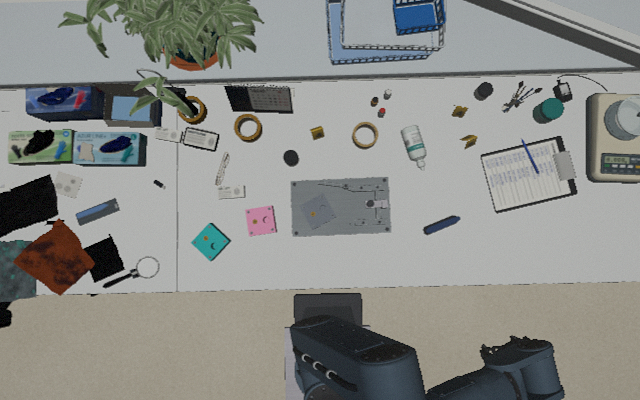

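View pics/scene0.png

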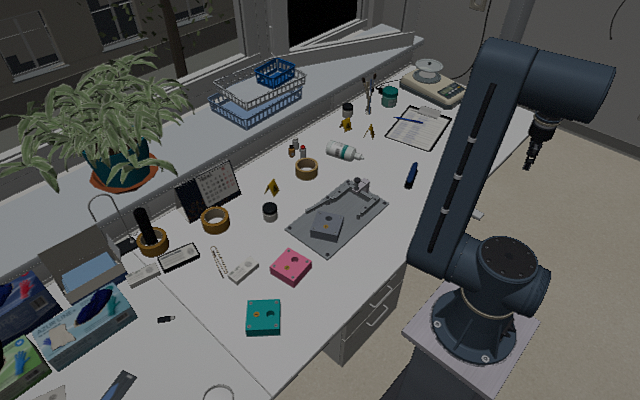

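Top view: grey case at (319,211) on the plate (291–391, 178–236). The look-alikes are pink at (261,221) and turquoise at (211,241). The column and rod are at about (375,204), so the mouth faces image-left (world +y). I choose the grey one and check it with a crop.

Run:
```python
from h import *
a=dict(np.load('top0.npz'));b=dict(np.load('scene0.npz'))
A=cv2.resize(a['pixels'][168:244,282:402],None,fx=6.6,fy=6.6,interpolation=cv2.INTER_CUBIC)[:,:800]
cv2.imwrite('pics/ctop.png',A[...,::-1])
B=cv2.resize(b['pixels'][168:260,278:398],None,fx=6.5,fy=6.5,interpolation=cv2.INTER_CUBIC)
cv2.imwrite('pics/cscene.png',B[...,::-1])
P=cloud(a)
for n,d in(('top',a),('scene',b)):
    P=cloud(d);z=P[...,2]
    roi=(P[...,0]>.35)&(P[...,0]<.75)&(P[...,1]>-.4)&(P[...,1]<.25)
    plate=roi&(abs(z-.010)<.005)
    # case top by height 0.05
    c=roi&(abs(z-.05)<.006)
    m=c.astype(np.uint8);nn,L,S,C=cv2.connectedComponentsWithStats(m)
    for i in range(1,nn):
        if S[i,4]>40:
            Q=P[L==i];rc=cv2.minAreaRect((Q[:,:2]*1000).astype(np.float32));print(n,C[i],S[i,4],Q.mean(0).round(4),rc, d['pixels'][L==i].mean(0).round())
    m=(roi&(z>.0045)&(z<.15)).astype(np.uint8);nn,L,S,C=cv2.connectedComponentsWithStats(m)
    for i in range(1,nn):
        if S[i,4]>300:
            Q=P[L==i];Q=Q[abs(Q[:,2]-.01)<.004]
            if len(Q)>100: print(n,'plate',C[i],S[i,4],np.median(Q[:,2]),cv2.minAreaRect((Q[:,:2]*1000).astype(np.float32)))
```

```text
top [317.71339564 211.15576324] 642 [0.5773 0.0206 0.0506] ((577.6158447265625, 20.064590454101562), (99.97103881835938, 100.00627136230469), 27.325693130493164) [103. 108. 113.]
top plate [340.79285583 206.43656785] 5431 0.01037761713608587 ((594.0134887695312, -68.586181640625), (227.71597290039062, 386.93896484375), 0.07589887082576752)
scene [326.40137221 223.32590051] 583 [0.5762 0.0288 0.0501] ((578.3399047851562, 24.905303955078125), (100.67872619628906, 109.68008422851562), 27.159574508666992) [85. 88. 94.]
scene plate [337.04482263 217.05393097] 4172 0.010300386556591157 ((597.8017578125, -74.96046447753906), (220.5350341796875, 418.71319580078125), 1.664397954940796)
```

View pics/ctop.png

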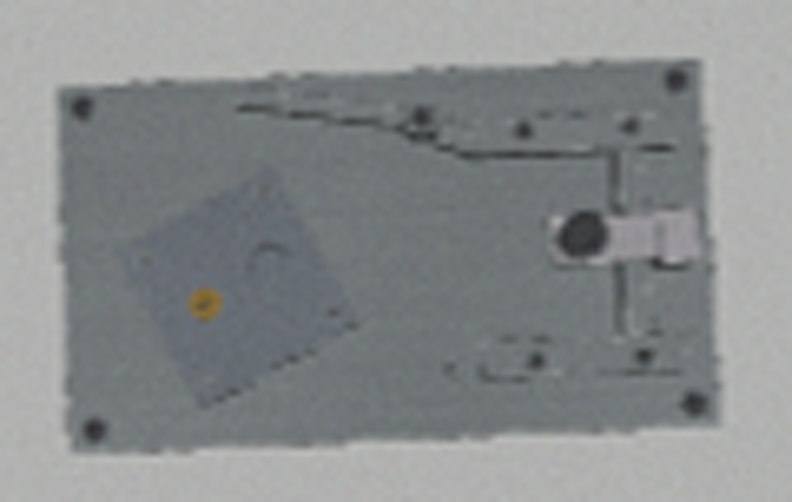

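View pics/cscene.png

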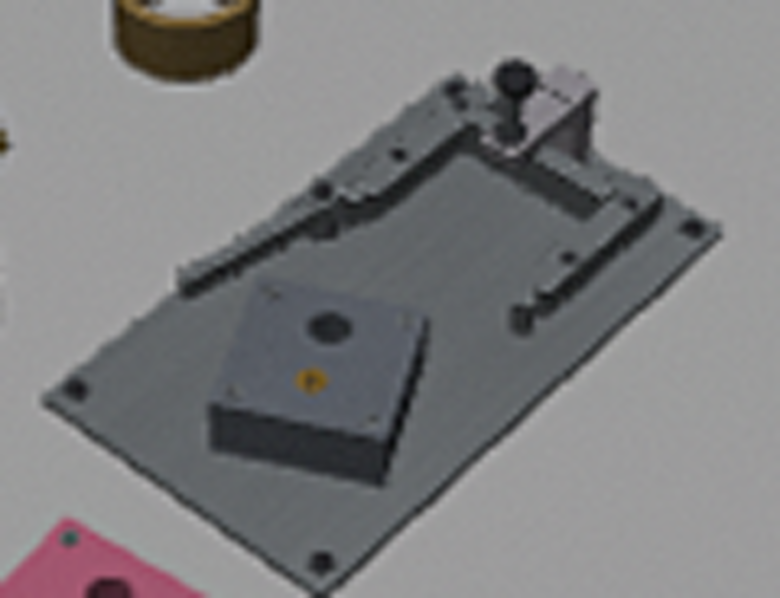

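The crop confirms it: grey case, hole facing the column side, brass disc away from it, turned about 27° anticlockwise. The bar is open, leaning outward from (420,125) to (235,105) in the top crop. Now the fixture pose.

```bash
cat >> h.py <<'E'
from scipy.spatial.transform import Rotation as R
def quat(phi):  # tool down, tool x at world angle phi
    c,s=np.cos(phi),np.sin(phi); return R.from_matrix(np.array([[c,s,0],[s,-c,0],[0,0,-1]])).as_quat()
E
python3 - <<'E'
from h import *
a=dict(np.load('top0.npz'));b=dict(np.load('scene0.npz'))
# manual picks: (crop px) screws in plate and plate corners
cv=lambda p,o,s:np.array(p)/s+np.array(o)-.5+.5/s
for nm,pk in(('screw',[(82,107),(676,79),(694,404),(95,430)]),('corner',[(58,88),(700,60),(719,427),(70,453)])):
    W=np.array([ray(a,*cv(p,(282,168),6.6),.010)[:2] for p in pk])
    y=(W[0]+W[3]-W[1]-W[2]);yaw=np.arctan2(-y[0],y[1]); x=W[0]+W[1]-W[2]-W[3]
    print('top',nm,W.mean(0).round(4),np.degrees(yaw).round(2),np.degrees(np.arctan2(x[1],x[0])).round(2),np.linalg.norm(y)/2,np.linalg.norm(x)/2)
    c=W.mean(0);u=y/np.linalg.norm(y);print('  origin',(c-.08*u).round(4),'rod',(c-.102*u).round(4))
pk=[(76,388),(457,90),(694,228),(321,562)]
W=np.array([ray(b,*cv(p,(278,168),6.5),.010)[:2] for p in pk]);y=(W[0]+W[3]-W[1]-W[2]);print('scene screw',W.mean(0).round(4),np.degrees(np.arctan2(-y[0],y[1])))
# rod head: dark, intersect rays
m=(a['pixels'].max(-1)<75);m[:, :360]=0;m[:,385:]=0;m[:195]=0;m[212:]=0
ct=np.argwhere(m).mean(0)[::-1];print('rod px',ct,m.sum(),[ray(a,*ct,z)[:2].round(4) for z in(.124,.128)])
q=cv((515,80),(278,168),6.5)
def line(d,p):
    A=ray(d,*p,.3);B=ray(d,*p,0);return B,(A-B)/np.linalg.norm(A-B)
p1,d1=line(a,ct);p2,d2=line(b,q);t=np.linalg.lstsq(np.c_[d1,-d2],p2-p1,rcond=None)[0];print('rod two-view',p1+t[0]*d1,p2+t[1]*d2)
# disc by colour, two views
for d,n in((a,'top'),(b,'scene')):
    h=cv2.cvtColor(d['pixels'],cv2.COLOR_RGB2HSV);P=cloud(d)
    m=(h[...,0]>10)&(h[...,0]<30)&(h[...,1]>120)&(abs(P[...,0]-.577)<.05)&(abs(P[...,1]-.02)<.05)
    c=np.argwhere(m).mean(0)[::-1];print(n,'disc',c,ray(d,*c,.05).round(4))
    p=np.argwhere((abs(P[...,2]-.05)<.006)&(abs(P[...,0]-.577)<.09)&(abs(P[...,1]-.02)<.085))
    hull=cv2.convexHull(p[:,::-1].astype(np.int32)).reshape(-1,2)
    Wp=np.array([ray(d,u,v,.05)[:2]*1000 for u,v in hull],np.float32);print(cv2.minAreaRect(Wp))
E
```

```text
top screw [ 0.596  -0.0631] 1.21 1.2 0.3401785407604649 0.18506510162697123
  origin [ 0.5977 -0.1431] rod [ 0.5982 -0.1651]
top corner [ 0.595  -0.0631] 1.01 0.89 0.36804270606890105 0.2089838921498212
  origin [ 0.5964 -0.143 ] rod [ 0.5968 -0.165 ]
scene screw [ 0.5968 -0.0623] 1.0199892499181666
rod px [370.7027027  203.54054054] 37 [array([ 0.5962, -0.1666]), array([ 0.5959, -0.1662])]
rod two-view [ 0.59649836 -0.16716435  0.11860047] [ 0.59992242 -0.16465675  0.11854556]
top disc [312.66666667 213.33333333] [0.5698 0.0393 0.05  ]
((577.5136108398438, 20.08303451538086), (99.96214294433594, 99.80213165283203), 27.434986114501953)
scene disc [325.54545455 226.        ] [0.5696 0.0406 0.05  ]
((576.8782958984375, 28.124526977539062), (100.7335433959961, 107.35755920410156), 27.0734920501709)
```

```bash
cat >> h.py <<'E'
FO=np.array([.597,-.143]); FY=.0183
def fw(x,y): c,s=np.cos(FY),np.sin(FY); return FO+[c*x-s*y,s*x+c*y]
def F(): return r.current_contact_force().round(1) if hasattr(r.current_contact_force(),'round') else np.round(r.current_contact_force(),1)
E
python3 - <<'E'
from h import *
Z=.038; OFF=.061
c0=np.array([-.0165,.1638]); th0=np.radians(27.35)-FY
def tool(c,th,gap=0,sgn=SG if 'SG' in globals() else -1):
    p=np.array(c)+(OFF+gap)*np.array([-np.sin(th),np.cos(th)])
    return fw(*p), quat(th+FY+sgn*np.pi/2)
best=None
for sg in(-1,1):
    p,q=tool(c0,th0,.012,sg);j=r.inverse_kinematics([*p,.15],q);print(sg,j)
    if j is not None:
        k=abs(j[5]); best=(k,sg) if best is None or k<best[0] else best
sg=best[1];open('sg','w').write(str(sg))
r.set_gripper(.6)
p,q=tool(c0,th0,.012,sg)
r.move_to([*p,.20],q); r.move_linear([*p,Z],vel=.2)
print(r.current_t(),F(),r.current_opening())
d=.14;n=6
p,q=tool(c0,th0,0,sg);r.move_linear([*p,Z],q,vel=.05);print(F())
C=c0+d*np.array([-np.cos(th0),-np.sin(th0)])
for th in np.linspace(th0,0,n+1)[1:]:
    c=C+d*np.array([np.cos(th),np.sin(th)])
    p,q=tool(c,th,0,sg);r.move_linear([*p,Z],q,vel=.05);print(c.round(4),F())
print(r.current_t())
a=shot('top');save(a,'t1.png');np.savez('t1.npz',**a)
cv2.imwrite('pics/ct1.png',cv2.resize(a['pixels'][168:244,282:402],None,fx=6,fy=6,interpolation=cv2.INTER_CUBIC)[...,::-1])
b=shot('scene');cv2.imwrite('pics/cs1.png',cv2.resize(b['pixels'][150:270,268:408],None,fx=5,fy=5,interpolation=cv2.INTER_CUBIC)[...,::-1])
E
```

```text
-1 [ 7.10114416e-02  4.80557900e-01  1.74195577e+00 -4.44089210e-16
  9.19078986e-01  2.73525654e+00]
1 [ 7.10114416e-02  4.80557900e-01  1.74195577e+00 -4.44089210e-16
  9.19078986e-01 -4.06336109e-01]
4.0917 [-0.3 -0.7  0.5] 0.5989686868930011
[-0.9  0.2  1.1]
[-0.0121  0.154 ] [-0.9  0.9  0.2]
[-0.0085  0.1439] [-0.5  0.2 -0.8]
[-0.0057  0.1336] [-0.1  0.8  0.2]
[-0.0036  0.1231] [ 0.3  0.6 -0.1]
[-0.0024  0.1125] [-0.3 -0.4  0.2]
[-0.002   0.1018] [-0.6  0.1  0.1]
6.7833
```

View pics/cs1.png

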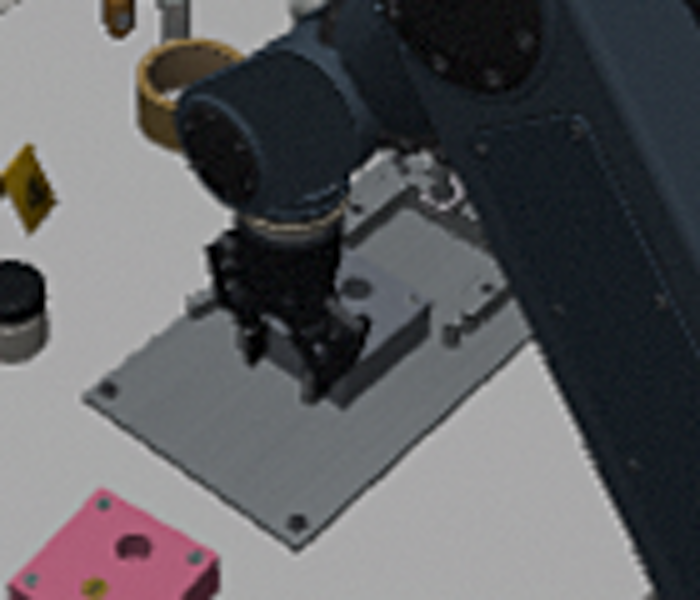

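The case is square against both fingers, hole (355,288) facing the stop. I keep pushing and watch the force.

Run:
```python
from h import *
Z=.038;q=quat(FY+np.pi/2)
def go(y,x=0,v=.05): r.move_linear([*fw(x,y+.061),Z],q,vel=v)
for y in(.08,.06,.045,.03,.02,.012,.008): go(y);print(y,F())
y=.008
while y>-.008:
    y-=.001; go(y,v=.02); f=F(); print(round(y,4),f)
    if f[1]>12: break
print(r.current_t())
b=shot('scene');cv2.imwrite('pics/cs2.png',cv2.resize(b['pixels'][150:270,268:408],None,fx=5,fy=5,interpolation=cv2.INTER_CUBIC)[...,::-1])
```

```text
0.08 [ 0.  -0.1 -0.3]
0.06 [-0.7 -0.8 -0.9]
0.045 [0.4 0.5 0.6]
0.03 [-0.1  0.6  0.2]
0.02 [-1.   0.7  0.1]
0.012 [-0.6 -0.2 -0.2]
0.008 [ 0.2  0.6 -0.5]
0.007 [-0.1  1.3  0.5]
0.006 [-0.6  2.9  0.6]
0.005 [0.7 3.1 1.6]
0.004 [-0.4  2.8  0.2]
0.003 [-0.3  2.8  1.9]
0.002 [-0.9  5.   1.5]
0.001 [-1.4 11.   3.1]
0.0 [-1.2 18.2  4.8]
11.825
```

Run:
```python
from h import *
q=quat(FY+np.pi/2)
r.move_linear([*fw(0,.085),.038],q,vel=.1); r.move_linear([*fw(0,.12),.2],q,vel=.2)
# move toward bar side, clear of view
r.set_gripper(0)
r.move_to([*fw(.2,.16),.2],quat(FY)); print(r.current_q().round(2) if hasattr(r.current_q(),'round') else r.current_q(), r.current_t())
a=shot('top');np.savez('t2.npz',**a);b=shot('scene');np.savez('s2.npz',**b)
A=cv2.resize(a['pixels'][160:244,282:402],None,fx=6.6,fy=6.6,interpolation=cv2.INTER_CUBIC);cv2.imwrite('pics/ct2.png',A[:,:,::-1])
cv2.imwrite('pics/cs2.png',cv2.resize(b['pixels'][165:255,278:398],None,fx=6.5,fy=6.5,interpolation=cv2.INTER_CUBIC)[...,::-1])
for d in(a,b):
    P=cloud(d);f=np.array([[np.cos(FY),np.sin(FY)],[-np.sin(FY),np.cos(FY)]])@(P[...,:2]-FO).reshape(-1,2).T
    f=f.T.reshape(*P.shape[:2],2)
    m=(abs(P[...,2]-.05)<.005)&(abs(f[...,0])<.06)&(f[...,1]>-.06)&(f[...,1]<.09);Q=f[m];print(m.sum(),Q.min(0),Q.max(0),cv2.minAreaRect((Q*1000).astype(np.float32)))
    m=(P[...,2]>.02)&(P[...,2]<.045)&(f[...,0]>.055)&(f[...,0]<.15)&(f[...,1]>.075)&(f[...,1]<.18);Q=f[m]
    if len(Q)>4: 
        v=cv2.fitLine(Q.astype(np.float32),2,0,.01,.01).ravel();print('bar',len(Q),v,'ang',np.degrees(np.arctan2(v[1],-v[0])))
```

```text
[-0.03  0.87  0.91 -0.    1.36  1.52] 15.2417
546 [-0.0479394  -0.05950753] [0.05256207 0.04863022] ((2.1552810668945312, -5.402530670166016), (107.98626708984375, 100.4041976928711), 89.73294067382812)
bar 23 [0.25533292 0.9668532  0.07945243 0.08907839] ang 104.793304
160 [-0.04613921  0.00024698] [0.0551957  0.05843288] ((12.398490905761719, 45.88578414916992), (46.11005401611328, 112.54560089111328), 63.41938400268555)
bar 97 [0.16252519 0.9867044  0.08315372 0.12176785] ang 99.35349
```

View pics/cs2.png

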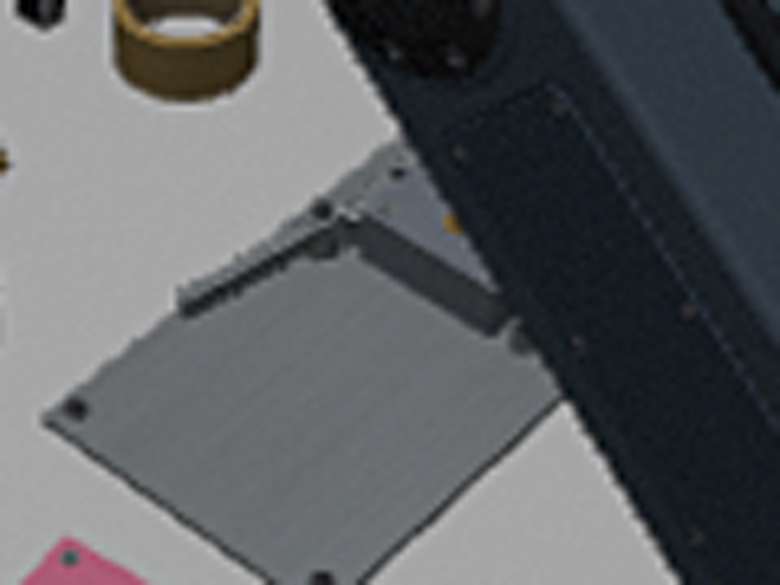

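Case home and square: 48–52 mm to each side and rear edge at y≈49–50 mm. The bar is at about 1.7 rad. I swing it shut.

Run:
```python
from h import *
Z=.040; piv=np.array([.075,.058]); rad=.075
def pose(a,off):
    p=piv+rad*np.array([-np.cos(a),np.sin(a)])+off*np.array([np.sin(a),np.cos(a)])
    return fw(*p), quat(FY+np.pi/2-a)
p,q=pose(1.72,.034); r.move_to([*p,.15],q); r.move_linear([*p,Z],vel=.15); print(F(),r.current_t())
for a in np.r_[np.linspace(1.65,.12,10)]:
    p,q=pose(a,.0165); r.move_linear([*p,Z],q,vel=.07); print(round(a,2),F())
off=.0165
for a in (.08,.04,.02,0,-.015,-.03,-.045):
    p,q=pose(a,off); r.move_linear([*p,Z],q,vel=.03); f=F(); print(a,f)
    if f[1]>10: break
print(r.current_t())
p,q=pose(a,.035); r.move_linear([*p,Z],q,vel=.1); r.move_linear([*p,.19],q,vel=.2)
r.move_to([*fw(0,.16),.19],q)
a=shot('top');np.savez('t3.npz',**a)
A=cv2.resize(a['pixels'][160:244,282:402],None,fx=6.6,fy=6.6,interpolation=cv2.INTER_CUBIC);cv2.imwrite('pics/ct3.png',A[:,:,::-1])
print(r.current_t())
```

```text
[ 0.8 -0.6 -0.1] 16.7083
1.65 [-0.2 -0.1 -0.1]
1.48 [-0.2 -0.3  0.6]
1.31 [-0.6  0.4  0.1]
1.14 [ 0.5 -0.5 -0. ]
0.97 [ 1.2 -0.8  0.7]
0.8 [-0.2 -0.3  0. ]
0.63 [-0.4  0.2  0.5]
0.46 [ 0.5  0.7 -0.6]
0.29 [ 0.   0.6 -0.6]
0.12 [ 0.7 -0.1 -0.3]
0.08 [-0.2  1.   0. ]
0.04 [ 0.2 -0.1  0.5]
0.02 [0.7 5.2 0.8]
0 [ 1.7 14.4 -0.4]
21.1833
22.8417
```

View pics/ct3.png

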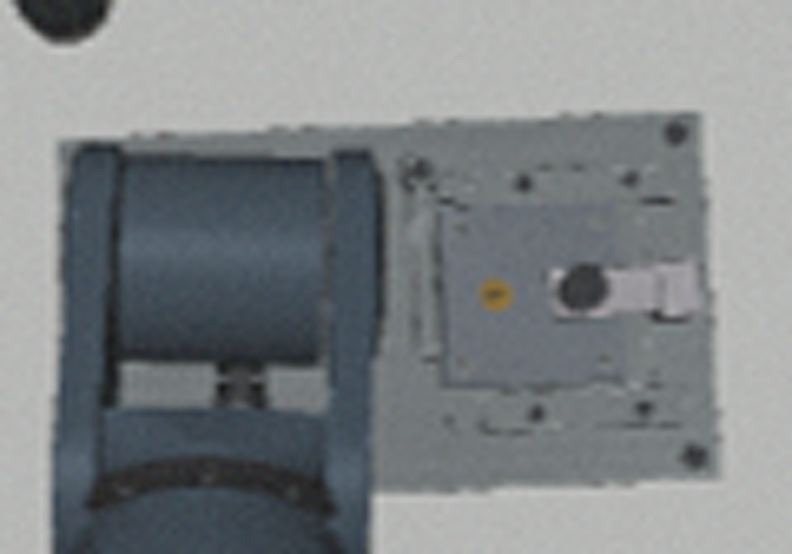

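Bar (415–435, 170–360) lies shut and parallel behind the seated case. Next, press the rod.

Run:
```python
from h import *
q=quat(FY+np.pi/2); P=np.array([.597,-.1655]); oh=r.finger_overhang
r.move_to([*P,.20],q); r.move_linear([*P,.135+oh],vel=.1); print(F())
t=.135
while t>.084:
    t-=.0025 if t>.101 else .001; r.move_linear([*P,t+oh],vel=.03); f=F(); print(round(t,4),f)
    if f[2]>18: break
r.sleep(1.3); print('held',F(),r.current_tool_pos(),r.current_t())
```

```text
[-0.1 -0.5 -1.2]
0.1325 [-0.3 -0.6 -0.1]
0.13 [ 0.7  1.  -0.8]
0.1275 [ 0.4 -0.1  0.5]
0.125 [-0.3  0.3 -0.2]
0.1225 [ 0.5 -0.6 -0.7]
0.12 [ 0.2  0.7 -0.3]
0.1175 [ 1.2 -0.2  0.3]
0.115 [-0.1  0.2  0.1]
0.1125 [0.6 0.7 0.4]
0.11 [0.5 0.5 0.5]
0.1075 [ 0.4 -0.5 -0.8]
0.105 [-0.2  0.2 -0.2]
0.1025 [-0.2 -0.  -0.8]
0.1 [-0.2  0.6 -0.3]
0.099 [0.2 0.6 1.1]
0.098 [-0.3 -0.3  0. ]
0.097 [-0.1  0.2 -0.1]
0.096 [-0.4  0.   0.1]
0.095 [ 0.5 -0.7 -0.5]
0.094 [-0.6  0.3  2.1]
0.093 [-3.5  0.9 10.9]
0.092 [-7.7  2.3 19.5]
held [-7.6  3.3 19.7] [ 0.59725772 -0.16558828  0.11589001] 30.9833
```

Run:
```python
from h import *
q=quat(FY+np.pi/2)
print(r.current_opening())
r.move_linear([.597,-.1655,.16],q,vel=.08); r.move_linear([.597,-.1655,.25],q,vel=.2)
r.set_joints([-1.386,.351,1.652,0,1.139,-.085]); print(F(),r.current_t())
a=shot('top');b=shot('scene');np.savez('s4.npz',**b);np.savez('t4.npz',**a)
A=cv2.resize(a['pixels'][168:244,282:402],None,fx=5,fy=5,interpolation=cv2.INTER_CUBIC)[:300]
B=cv2.resize(b['pixels'][168:228,320:400],None,fx=7.5,fy=5*7.5/5,interpolation=cv2.INTER_CUBIC)
B=cv2.resize(b['pixels'][168:228,298:398],(600,300),interpolation=cv2.INTER_CUBIC)
cv2.imwrite('pics/c4.png',np.vstack([A,B])[...,::-1])
m=(a['pixels'].max(-1)<75);m[:, :360]=0;m[:,385:]=0;m[:195]=0;m[212:]=0
print(np.argwhere(m).mean(0)[::-1],[pt(a,u,v).round(3) for v,u in np.argwhere(m)[::6]])
for z in(.094,.12,.128): print(z,proj(b,[.5975,-.1655,z]),proj(a,[.5975,-.1655,z]))
```

```text
0.007384464656863747
[-0.2  0.3  0.4] 34.3917
[369.8 203.8] [array([ 0.607, -0.16 ,  0.1  ]), array([ 0.603, -0.167,  0.094]), array([ 0.6  , -0.171,  0.094]), array([ 0.596, -0.17 ,  0.098]), array([ 0.592, -0.17 ,  0.1  ])]
0.094 (np.float64(356.97206371889416), np.float64(184.89744169151683)) (np.float64(369.53154975054474), np.float64(203.69395663774011))
0.12 (np.float64(357.4805221138504), np.float64(179.78474895717025)) (np.float64(370.2572397339707), np.float64(203.24178850561347))
0.128 (np.float64(357.63935163695953), np.float64(178.18767325371937)) (np.float64(370.48572183046093), np.float64(203.0994242382901))
```

View pics/c4.png

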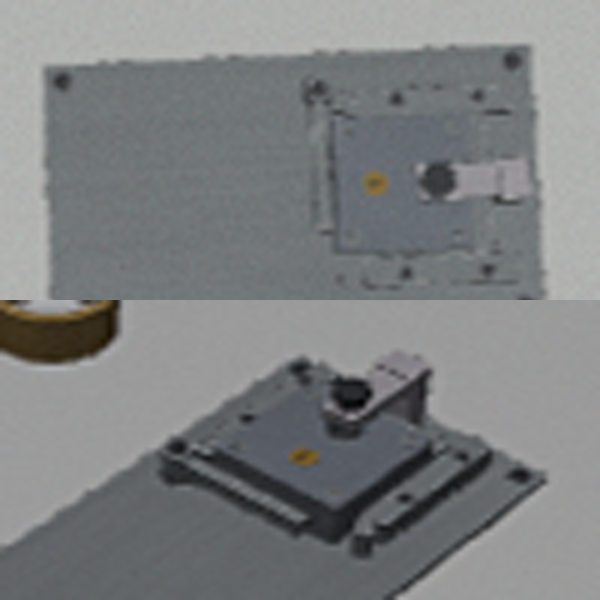

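Lower half: the case is seated between the jaws and the bar is shut. The rod head at (350,390) is down close to its guide arm. The depth camera puts its top at z≈0.094–0.10 m, so the rod is bottomed.

```bash
python3 -c "
from h import *
print(r.hand_in(), r.current_t())"
```

```text
the job is handed in; nothing more can be done
the job is handed in; nothing more can be done
```

The job is handed in: the lock case is home and square, the keeper bar is shut, and the depth rod went down about 34 mm (the figure for bottoming in the hole), was held 1.3 s and left down, with the last logged time about 34 s of the 72 s allowed.

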